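Turn out the cup of nuts on the inspection stage

ROBOT

A 6-joint arm with a two-finger parallel gripper is mounted at the origin on a cart in front of the work surface, level with it; the furniture and walls round the work are solid. World frame = base frame: x ahead of the robot, y to its left, z up, the work surface at z = 0. Lengths are in mm, angles in degrees, forces in N, time in s.
With the tool pointing down it reaches from about 350 to 850 mm from the base axis. Payload 8.1 kg.
Tool frame: the origin (TCP) lies between the finger pads; the fingertips stand 22 mm ahead of it and the grasp point (between the pads) lies 3 mm ahead of it; z points along the fingers, y is the line along which they close (so a half turn about z gives the same grasp; the last joint's range is limited). The gripper opens to 85 mm and grips with 20 to 120 N. Pads are 22 mm wide; open, the fingers measure 114 mm over their backs; the gripper's body (76 mm by 85 mm) begins 54 mm behind the grasp point. The pads swing forward as they close: fully open they stand 13 mm farther back than shut.
Start: joints at [69.477, 7.471, 85.268, -0, 87.261, -4.893], TCP at [161.635, 577.823, 214.092] pointing down, gripper open.
Joint ranges: [-169.43, 169.43], [-51.17, 129.36], [1.28, 143.12], [-76.62, 256.62], [0, 156.53], [-152.29, 152.29]. Speed limits (degrees/s): [136.94, 136.94, 159.86, 180, 180, 180].

INTERFACE

Orientations are given as [roll, pitch, yaw] about the fixed x, y, z axes, in that order (R = Rz(yaw) Ry(pitch) Rx(roll)).
In Python, from bench import r, vision gives the robot as it stands.
- The arm moves only by the tool step_arm, never from a script. Its argument "targets" is a list that holds one entry, the list of rows, each a list of 6 numbers: the shift along the world's x, y, z in mm, then the turn, a rotation vector about the world's x, y, z in rad. In form: [[[x, y, z, rx, ry, rz], ...]]. A call has 1 to 12 rows; each row is the pose to reach, as a shift and turn from the pose commanded when the call began; what a row does not reach only later rows make up. A row lasts 1/12 s, in which the tool goes at most 41.7 mm and 7.16 degrees, less where a joint would pass 70% of its speed; a pose out of reach is approached as far as the arm can. A call with a gripper value outside its range is refused whole. "fingers" is the gripper's target within -1 to 1 (shut at 1, half-way at 0, fully open at -1), set as the call begins (left out, the last holds). The fingers move at their own pace and stop on an object; "newtons" is the grip in N (left out, the last holds). Time passes only in rows, so rows that repeat a pose let the fingers close. It gives the time, the measured TCP pose, the force, the opening and the grip force at its end, in the units of the state.
- r.sense(): the state, without advancing time (a new reading comes with each control period).
- vision.snapshot(name): name is "scene" or "top"; returns a dict with "img" (480x640x3 uint8, blue, green, red), "mtx" (3x3 intrinsics, pixels), "eye" and "attitude" of the camera in the world. Camera axes: x right, y up, looking along -z (the intrinsics and any distortion apply to the point x, -y, -z); pixel columns grow to the right and rows downward; lengths in mm; the calibration is good to about 2 mm. A picture is of the moment at which its call begins. There is no depth.
- r.hand_in(): hands the job in; it is judged then, once.
The state is a dict: "time": time; "joint_pos": joint angles; "qd": joint speeds; "joint_efforts": joint torques, N m; "tool_pos": TCP position; "tcp_rot": TCP orientation; "ft_force": force on the tool from outside, world axes, zero at the start; "wrist_torque": the same for the moment, N m; "finger_gap": finger opening in mm; "grip_force": force on a finger pad.
Only numpy, scipy, OpenCV 4.12 (cv2) and the standard library are available. Lean on these libraries where they do the work, as an engineer would, in place of code of your own. Each camera call takes 0.05 s, during which the arm holds its last target. There are 200 camera calls.

TASK

Turn the tip-over cup on its hinge pin by its black handle, right over, until it lies mouth down on the white stage with the three nuts under it. Then lift the cup straight up off the stage, well clear of the nuts, and set it down gently, still upside down, on the bare bench beside the stand, leaving the three nuts together in a heap on the stage.

Things in the scene. Friction and masses are not known exactly. Their poses are not given: they have to be found in the camera images.
- stand: Fixed stand: aluminium base plate 100 (x) x 178 (y) x 4 mm. Origin on the bench under the hinge line; z up, x along the hinge line. Cup at first on its +y side, white stage on its -y side. Two dark steel bearings, 50 mm tall, x = +-38, y = 0, with open-topped notches 14 mm wide, floor at z = 33, where the cup's hinge pin lies loose, axis at z = 38. Bare bench lies towards the robot from the stage.
- stage (a point): Centre of the white stage, a block 84 (x) x 78 (y) mm, level with its top, 32 mm above the bench, 48 mm from the hinge line on the stand's -y side. It has a shallow round well, 51 mm across and 5 mm deep, with a sloping edge, which catches the nuts; turned over, the cup stands flat round the well, its axis on this point.
- cup: Loose round aluminium cup, 64 mm outside, 40 tall, rim turned in to 53 mm, 0.24 kg. Origin: centre of its base; z points to the mouth (up at the start, base 4 mm above the bench). Handle on its +y side. Mouth down, the origin is 72 mm above the bench if on the stage, 40 if on the bench. Then the round body can be gripped from above, 64 mm across, on its two bare sides along x.
- pin (a point): Middle of the cup's hinge pin, 8 mm thick, 92 mm long along x, on an arm on the cup's -y side: 48 mm from the cup's axis, 34 mm above its base. It lies loose in the stand's notches: keep it there while turning (about 3 mm of play sideways, 15 mm deep); afterwards it lifts straight out.
- grip (a point): Middle of the cup's handle: black sleeve, 14 mm thick, 60 mm long along x, between prongs; it turns freely on its rod, so a gripper holding it can point down all through the turn. 131 mm from the hinge pin, 83 from the cup's axis; 40 mm free towards the cup. Goes over the top about the pin, half a turn; 34 mm above the bench at the start, 42 when the cup lies on the stage.
- nut_0: One of three loose plain steel hexagon nuts lying in the cup, 15 mm across flats (17 over the corners), 8 mm thick, 12 g. Origin at the centre of one face. Late in the turn they slide over the cup's turned-in rim onto the stage, and the cup closes over them.
- nut_1: As nut_0.
- nut_2: As nut_0.

How it is judged:
By the outcome, as a careful person would: the job done as asked, in the order asked, and still so for the second after the job is handed in, with the robot touching nothing.
It also fails if it takes over 51 s, if anything falls off the work surface, if the arm or the gripper's body presses on something with over 40 N, if the wrist force passes 120 N, or if a joint passes its speed limit or range.

## Working session

There is one attempt and no reset: what is moved stays moved. The work goes in short steps, Python scripts to look and compute and a tool call to move; the robot and the scene stay as the last step left them, time stands still between calls to the robot, and variables do not carry over. Pictures are saved under pics/ and viewed, at most 10 in all, crops included, and the job is handed in when it is done.

Besides the shell and the picture viewer there is one more tool, called after ">>>" in YAML: its name, and indented under it one key for each argument. step_arm: Moves the arm, as the interface text tells. Its arguments: {"type":"object","properties":{"targets":{"type":"array"},"fingers":{"type":"number"},"newtons":{"type":"number"}},"required":["targets"]}

```bash
mkdir -p pics; ls; python3 - <<'E'
from bench import r, vision
import cv2,numpy as np
print(r.sense())
for n in("scene","top"):
    s=vision.snapshot(n); cv2.imwrite(f"pics/{n}0.png",s["img"]); print(n,{k:v for k,v in s.items() if k!="img"})
E
```

```text
pics
{'time': 0.0, 'joint_pos': array([ 6.94771210e+01,  7.51573991e+00,  8.53295591e+01,  2.23307964e-03,
        8.72638937e+01, -4.89192646e+00]), 'qd': array([-0.04651184, -0.06583098, -0.02810779, -0.04342304,  0.0552899 ,
       -0.06568492]), 'joint_efforts': array([-3.84870200e-04, -5.69402182e+01, -5.00551379e+01, -1.94834229e-04,
        1.46721618e-02,  7.11385884e-07]), 'tool_pos': array([161.40622828, 577.26115792, 213.03522466]), 'tcp_rot': array([-1.79891395e+02, -1.15337755e-02,  1.64368928e+02]), 'ft_force': array([ 0.30935496, -0.29521599,  0.6457645 ]), 'wrist_torque': array([0.02149158, 0.02526776, 0.00546326]), 'grip_force': 0.0, 'finger_gap': 85.49643074246907}
scene {'mtx': array([[474.32948038,   0.        , 327.94496665],
       [  0.        , 474.32948038, 240.22668577],
       [  0.        ,   0.        ,   1.        ]]), 'eye': array([234.38391572, 360.13234768, 701.94238557]), 'attitude': array([ 4.10681668e+01, -1.40739892e-02, -1.36462274e+02])}
top {'mtx': array([[579.44175802,   0.        , 323.21748767],
       [  0.        , 579.44175802, 236.0543074 ],
       [  0.        ,   0.        ,   1.        ]]), 'eye': array([460.04850931, -54.12556448, 876.91554001]), 'attitude': array([ 1.16571808e+01,  8.61918664e-02, -9.36740811e+01])}
```

View pics/scene0.png

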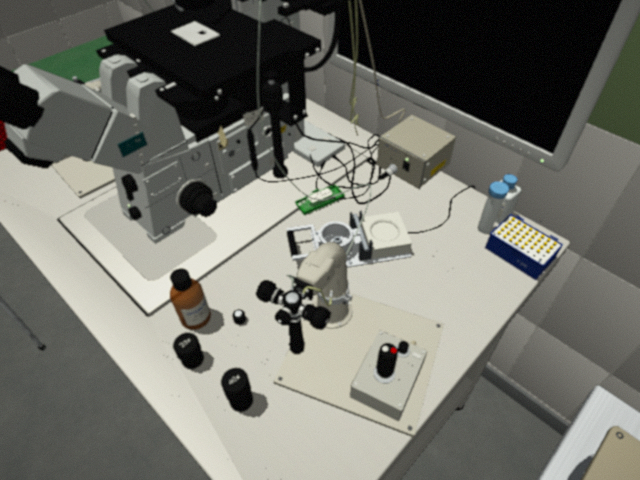

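View pics/top0.png

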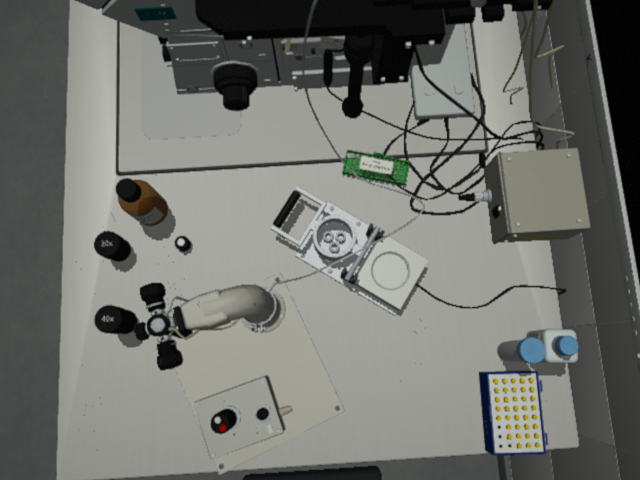

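The top view (yaw about -94°, so image up is +x and image right is -y) shows the stand. The black handle is near (290,208), the cup near (335,238), the bearings near (370,240) and the white stage near (391,270). I'll enlarge that area to read exact points.

```bash
python3 - <<'E'
import cv2
i=cv2.imread("pics/top0.png")[175:325,250:450]
cv2.imwrite("pics/topc.png",cv2.resize(i,None,fx=4,fy=4,interpolation=cv2.INTER_CUBIC))
i=cv2.imread("pics/scene0.png")[190:290,270:430]
cv2.imwrite("pics/scenec.png",cv2.resize(i,None,fx=5,fy=5,interpolation=cv2.INTER_CUBIC))
E
```

```text
(no output)
```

View pics/topc.png

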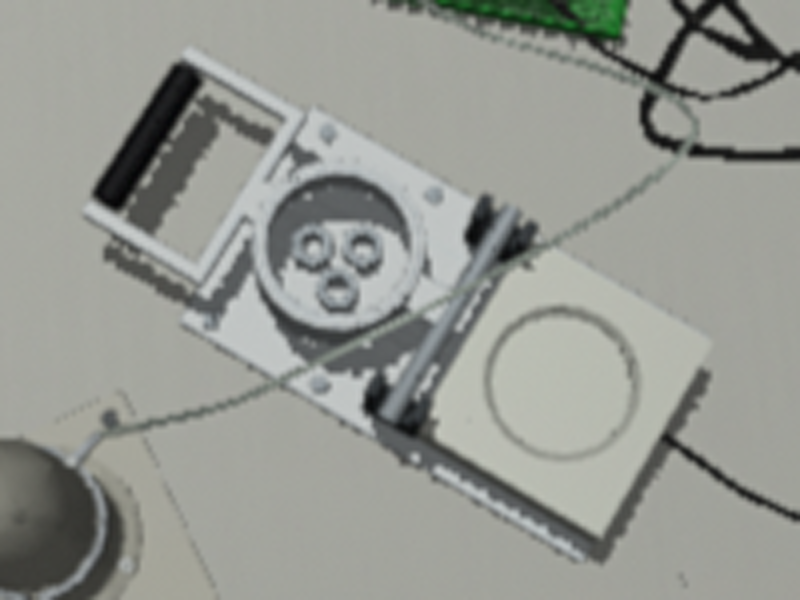

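View pics/scenec.png

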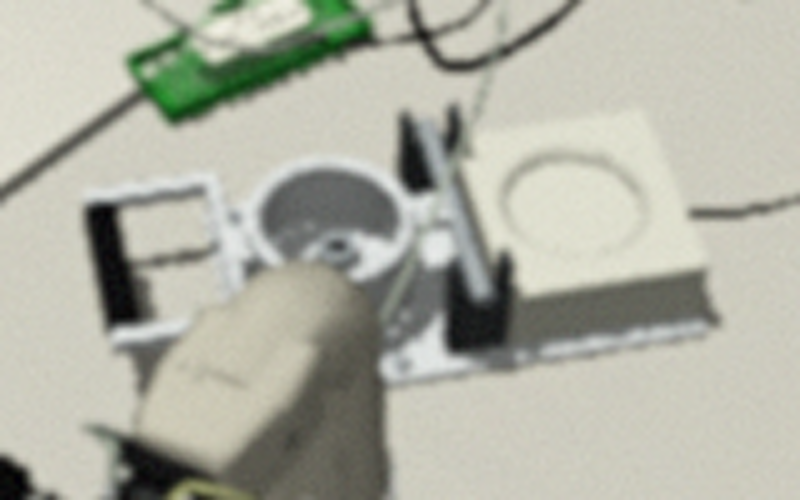

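The crops give these positions in the top crop: sleeve (187,68)–(108,200), rim centre (340,248), pin ends (512,212) and (393,418), well centre (562,383). A thin cable crosses the plate, and the manipulator post sits near the handle side. I'll project these at their known heights and check the distances.

```bash
cat > h.py <<'E'
import numpy as np, cv2
from scipy.spatial.transform import Rotation as Ro
T=dict(m=(579.44175802,323.21748767,236.0543074),eye=np.array([460.0485,-54.1256,876.9155]),R=Ro.from_euler('xyz',[11.6571808,.0861918664,-93.6740811],degrees=True))
S=dict(m=(474.32948038,327.94496665,240.22668577),eye=np.array([234.3839,360.1323,701.9424]),R=Ro.from_euler('xyz',[41.0681668,-.0140739892,-136.462274],degrees=True))
def ray(c,u,v):
    f,a,b=c['m']; return c['R'].apply([(u-a)/f,-(v-b)/f,-1.])
def at(c,u,v,z):
    d=ray(c,u,v); return c['eye']+d*(z-c['eye'][2])/d[2]
def pix(c,p):
    q=c['R'].inv().apply(np.array(p)-c['eye']); f,a,b=c['m']; return np.array([a+f*q[0]/-q[2],b-f*q[1]/-q[2]])
def tri(u1,v1,u2,v2):
    d1,d2=ray(T,u1,v1),ray(S,u2,v2); A=np.c_[d1,-d2]; s=np.linalg.lstsq(A,S['eye']-T['eye'],rcond=None)[0]
    p,q=T['eye']+d1*s[0],S['eye']+d2*s[1]; return (p+q)/2,np.linalg.norm(p-q)
E
cat > m.py <<'E'
from h import *
np.set_printoptions(precision=1,suppress=True)
c=lambda u,v:(250+(u+.5)/4-.5,175+(v+.5)/4-.5)
P={}
for n,u,v,z in [("s1",187,68,40),("s2",108,200,40),("rim",340,248,44),("p1",512,212,42),("p2",393,418,42),("well",562,383,32),("stA",552,245,32),("stB",712,345,32),("stC",602,540,32),("stD",425,428,32)]:
    P[n]=at(T,*c(u,v),z); print(n,P[n])
g=(P["s1"]+P["s2"])/2; p=(P["p1"]+P["p2"])/2; w=P["well"]
print("grip",g,"pin",p,"stage",w,"stage corners",(P["stA"]+P["stB"]+P["stC"]+P["stD"])/4)
print("g-p 131:",np.hypot(*(g-p)[:2]),"w-p 48",np.hypot(*(w-p)[:2]),"rim-p 48",np.hypot(*(P["rim"]-p)[:2]))
d=(g-w)[:2]; print("yaw of +y_st from g-w",np.degrees(np.arctan2(d[1],d[0])),"len 179",np.hypot(*d)); d=(P["p1"]-P["p2"])[:2]; print("pin",np.degrees(np.arctan2(d[1],d[0])),np.hypot(*d)); d=(P["s1"]-P["s2"])[:2];print("sleeve",np.degrees(np.arctan2(d[1],d[0])),np.hypot(*d))
print("dome",tri(245,290,327,246)); print("bench spots",at(T,400,380,0),at(T,410,390,0),at(T,340,408,0), at(T,480,450,0),at(T,285,285,0))
for n in("well","rim"): print(n,"scene px",pix(S,P[n]))
print("manip base foot", at(T,265,330,0), "base far", at(T,278,275,0))
E
python3 m.py
```

```text
s1 [702.9 -28.1  40. ]
s2 [654.1   3.8  40. ]
rim [629.7 -80.5  44. ]
p1 [ 639.5 -144.8   42. ]
p2 [566.1 -95.5  42. ]
well [ 576.3 -158.9   32. ]
stA [ 628.2 -159.7   32. ]
stB [ 586.9 -215.4   32. ]
stC [ 518.2 -168.4   32. ]
stD [ 563.  -107.4   32. ]
grip [678.5 -12.2  40. ] pin [ 602.8 -120.2   42. ] stage [ 576.3 -158.9   32. ] stage corners [ 574.  -162.7   32. ]
g-p 131: 131.86265858205144 w-p 48 46.960875349915916 rim-p 48 47.86118328950907
yaw of +y_st from g-w 55.15141554460854 len 179 178.82133944950598
pin -33.91878230758846 88.44480173376209
sleeve -33.25719110420329 58.289792221545575
dome (array([543.8,  36.5, 175.4]), np.float64(0.3506494959520482))
bench spots [ 417.9 -163.2    0. ] [ 402.7 -176.5    0. ] [384.  -72.4   0. ] [ 313.3 -268.9    0. ] [568.7  -1.6   0. ]
well scene px [385.2 229.2]
rim scene px [337.  232.8]
manip base foot [503.1  31.7   0. ] base far [584.6   8.3   0. ]
```

```bash
python3 - <<'E'
from h import *
np.set_printoptions(precision=1,suppress=True)
print("rod",tri(352,108,280,172)); print("knob",tri(236,92,198,196)); print("stage corner?",tri(445,40,320,45))
print("bottle",tri(130,190,180,278)); print("manip joystick",tri(160,322,293,299))
for p in [(677,-12,34),(603,-120,38),(576,-159,32),(423,-151,0),(528,-228,42)]: print(p,pix(T,p),pix(S,p))
E
```

```text
rod (array([ 827.5, -120.1,   49.7]), np.float64(1.350396846211682))
knob (array([854.1,  54.9,  81.8]), np.float64(11.431247893181046))
stage corner? (array([ 787.3, -205. ,  305.9]), np.float64(4.430579487235494))
bottle (array([701.2, 199.2, 109.2]), np.float64(3.0769978797213513))
manip joystick (array([510.7, 137.5, 181.2]), np.float64(2.3565636831736034))
(677, -12, 34) [286.8 210. ] [293.1 243.2]
(603, -120, 38) [362.6 253.5] [361.5 230.9]
(576, -159, 32) [390.2 270.6] [385.4 229.2]
(423, -151, 0) [391.4 377. ] [446.9 286.6]
(528, -228, 42) [441.7 299.5] [428.  219.2]
```

>>> step_arm:
  targets:
    - [[0,0,20,0,0,0],[5,-6,50,0,0,0],[20,-23,75,0,0,-0.02],[43,-49,86,0,0,-0.05],[69,-79,86,0,0,-0.08],[95,-109,86,0,0,-0.11],[121,-139,86,0,0,-0.14],[147,-169,86,0,0,-0.17],[173,-199,86,0,0,-0.2],[199,-229,86,0,0,-0.23],[225,-259,86,0,0,-0.26],[251,-289,86,0,0,-0.3]]
  fingers: 0.05

```text
time: 1.1
tool_pos: [413.3, 287.1, 299.8]
tcp_rot: [-180.0, -0.0, 147.1]
ft_force: [-0.3, -0.4, -1.0]
finger_gap: 40.5
grip_force: 0.0
```

>>> step_arm:
  targets:
    - [[26,-30,0,0,0,-0.02],[52,-60,0,0,0,-0.03],[78,-90,0,0,0,-0.03],[104,-120,0,0,0,-0.03],[130,-150,0,0,0,-0.03],[156,-180,0,0,0,-0.03],[182,-210,0,0,0,-0.03],[208,-240,0,0,0,-0.03],[232,-268,0,0,0,-0.03],[250,-288,-20,0,0,-0.03],[260,-297,-50,0,0,-0.03],[264,-301,-85,0,0,-0.03]]

```text
time: 2.1
tool_pos: [678.9, -14.9, 215.5]
tcp_rot: [179.9, 0.2, 145.3]
ft_force: [0.5, 0.1, 0.1]
finger_gap: 40.4
grip_force: 0.0
```

>>> step_arm:
  targets:
    - [[0,0,-15,0,0,0],[0,0,-40,0,0,0],[0,0,-65,0,0,0],[0,0,-85,0,0,0],[0,0,-98,0,0,0],[0,0,-105,0,0,0],[0,0,-105,0,0,0]]

```text
time: 2.68
tool_pos: [675.3, -12.1, 107.9]
tcp_rot: [-179.9, -0.2, 145.5]
ft_force: [0.2, -0.1, -0.6]
finger_gap: 40.3
grip_force: 0.0
```

```bash
python3 - <<'E'
from bench import r, vision
import cv2,numpy as np
a=vision.snapshot("top")["img"][150:300,220:420]; b=vision.snapshot("scene")["img"][170:290,240:400]
cv2.imwrite("pics/v1.png",np.hstack([cv2.resize(a,(400,300)),cv2.resize(b,(400,300))]))
s=r.sense(); print(s["tool_pos"],s["tcp_rot"],s["time"])
E
```

```text
[677.19197297 -12.194973   111.13411222] [1.79968633e+02 5.60353189e-02 1.45463705e+02] 2.7833
```

View pics/v1.png

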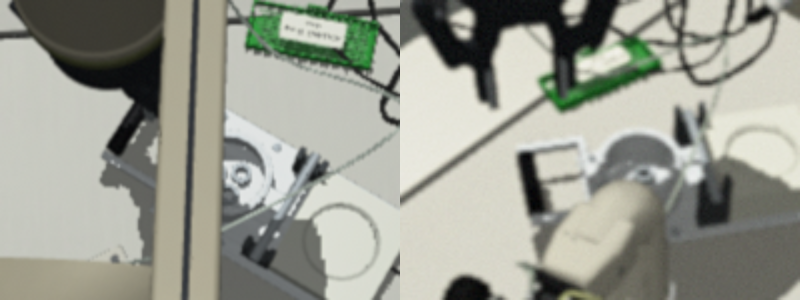

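The picture shows both fingertips in the scene view, near crop (487,105) and (565,97), on either side of the handle line. I'll check their midpoint against the prediction.

```bash
python3 - <<'E'
from h import *
u=np.array([.568,.823,0]); g=np.array([677,-12.2,90])
print(pix(S,g+27*u),pix(S,g-27*u)); print([(240+(x-400)/2.5,170+y/2.5) for x,y in((487,107),(565,99))])
E
```

```text
[276.29322076 224.79683425] [306.48980381 220.22894688]
[(274.8, 212.8), (306.0, 209.6)]
```

>>> step_arm:
  targets:
    - [[0,0,-10,0,0,0],[0,0,-25,0,0,0],[0,0,-40,0,0,0],[0,0,-53,0,0,0],[0,0,-63,0,0,0],[0,0,-70,0,0,0],[0,0,-73,0,0,0],[0,0,-73,0,0,0]]

```text
time: 3.45
tool_pos: [675.9, -12.1, 35.7]
tcp_rot: [-179.9, -0.1, 145.5]
ft_force: [0.4, -0.2, 0.1]
finger_gap: 40.7
grip_force: 0.0
```

```bash
python3 - <<'E'
from bench import r, vision
import cv2,numpy as np
b=vision.snapshot("scene")["img"][180:280,240:390]
cv2.imwrite("pics/v2.png",cv2.resize(b,(750,500),interpolation=cv2.INTER_CUBIC))
s=r.sense(); print(s["tool_pos"],s["ft_force"],s["time"])
E
```

```text
[676.52430401 -12.1589026   36.78874369] [-0.20800285  0.24701829  0.11845184] 3.5
```

View pics/v2.png

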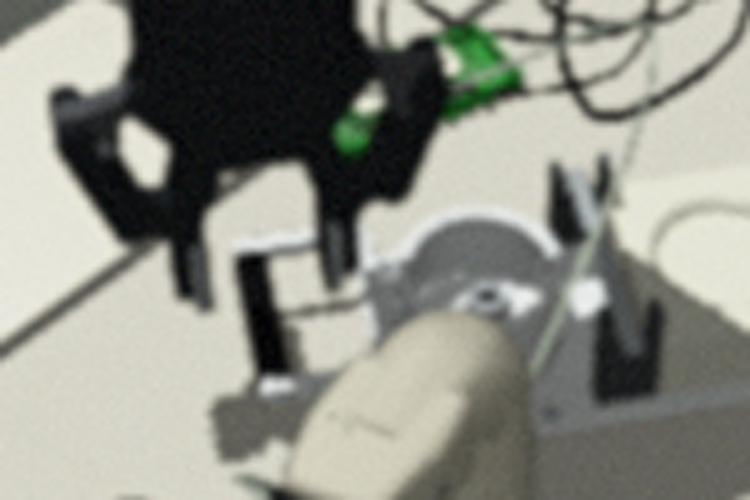

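```bash
python3 - <<'E'
from h import *
np.set_printoptions(precision=1,suppress=True)
u=np.array([.568,.823,0]); x=np.array([.823,-.568,0]); g=np.array([676.6,-12.2,0]); z=np.array([0,0,1])
for n,p in dict(tipL=g+27*u-11*x+18*z,tipR=g-27*u-11*x+18*z,tipR_hi=g-27*u-11*x+40*z,bodyN=g-40*x+88*z,bodyF=g+40*x+88*z,s_near=g-30*x+34*z,s_far=g+30*x+34*z,sN_top=g-30*x+41*z).items(): print(n,(pix(S,p)-[240,180])*5)
E
```

```text
tipL [202.  377.6]
tipR [344.9 354.7]
tipR_hi [343.1 316.5]
bodyN [276.6 300.2]
bodyF [241.3 138.6]
s_near [279.8 377.6]
s_far [254.2 257.7]
sN_top [278.8 365.3]
```

The sleeve ends match the prediction, but the fingertips appear about 14 px higher in the image than predicted. They are therefore either higher in z or shifted along the sleeve. I'll check with the top view before closing.

```bash
python3 - <<'E'
from h import *
from bench import r, vision
np.set_printoptions(precision=0,suppress=True)
a=vision.snapshot("top")["img"]; cv2.imwrite("pics/top2.png",a)
c=a[90:250,210:370]; b=vision.snapshot("scene")["img"]; cv2.imwrite("pics/sc2.png",b); b=b[100:260,210:370]
cv2.imwrite("pics/v3.png",np.hstack([cv2.resize(c,(400,400),interpolation=cv2.INTER_CUBIC),cv2.resize(b,(400,400),interpolation=cv2.INTER_CUBIC)]))
for z in(20,60,100,150,200,250): print(z,(pix(T,(676.6,-12.2,z))-[210,90])*2.5,(pix(S,(676.6,-12.2,z))-[210,100])*2.5+[400,0])
E
```

```text
20 [194. 306.] [609. 370.]
60 [189. 290.] [606. 335.]
100 [185. 271.] [603. 297.]
150 [178. 246.] [599. 245.]
200 [171. 217.] [594. 188.]
250 [162. 184.] [589. 126.]
```

View pics/v3.png

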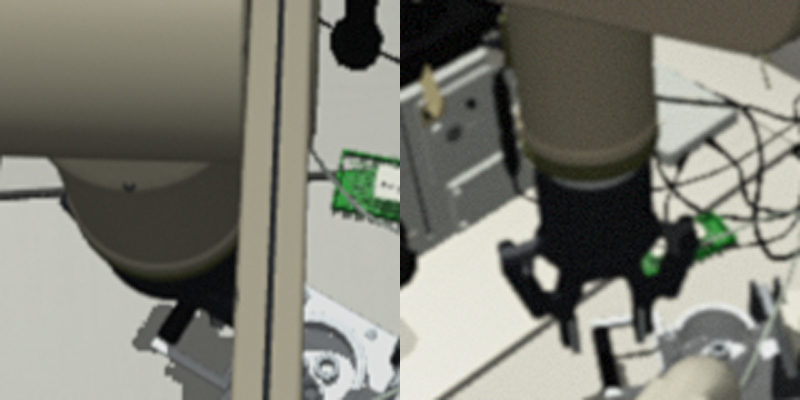

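Both views put the gripper on its predicted vertical axis, so x and y are good. The tips look about 40 mm higher than nominal. Closing gently will settle it: a 14 mm gap means the sleeve is held, and about 0 means the gripper is above it.

>>> step_arm:
  targets:
    - [[0,0,0,0,0,0],[0,0,0,0,0,0],[0,0,0,0,0,0],[0,0,0,0,0,0],[0,0,0,0,0,0],[0,0,0,0,0,0]]
  fingers: 1
  newtons: 20

```text
time: 4.1
tool_pos: [676.7, -12.2, 37.2]
tcp_rot: [180.0, 0.0, 145.5]
ft_force: [-0.9, -0.9, 0.9]
finger_gap: 0.2
grip_force: 0.0
```

Gap is 0.2 mm, so the fingers closed above the sleeve. The cameras are right: the gripper really is higher than the reported TCP suggests. I'll measure the closed tip in the image by differencing.

```bash
python3 - <<'E'
from h import *
from bench import r, vision
b=vision.snapshot("scene")["img"]; cv2.imwrite("pics/sc3.png",b); o=cv2.imread("pics/sc2.png")
d=cv2.cvtColor(o,6).astype(int)-cv2.cvtColor(b,6)
for v in range(212,256,2): print(v,' '.join(f"{x:4d}" for x in d[v,278:312:2]))
print("u",list(range(278,312,2)))
for z in range(10,80,10): print(z,pix(S,np.array([676.6,-12.2,z])-11*np.array([.823,-.568,0])))
print(r.sense()["tool_pos"],r.sense()["joint_pos"])
E
```

```text
212 -135 -120  -28   37   62   68   22   45   89  153  173  106    8   -3    0    2   -4
214 -108 -158  -29  160  169   84   10  106  186  194  200  154   40   -8    2    1    2
216   -6  -22   42  133  101   79   32  121  200  199  200  189   79   -2    3   -7   -4
218   -2   -6   23   79  121  162   94  143  198  200  198  194  106    5    9    2  -17
220    1   13   71  148  192  202  197  199  196  204  202  197  114   -7   -3  -23  -95
222    0   69  172  199  198  193  205  197  198  195  196  170   27 -132 -103 -139 -133
224    9  103  157  191  197  200  195  195  182  194  186   76  -57 -176 -145 -195 -128
226  -79  -53   20  105  199  195  170  176  164  182  181   50  -61 -194 -152 -180 -113
228 -147 -110   -9   57  199  196  157  184  155  150  183   62  -37 -115  -68  -94  -59
230 -146 -111  -14   50  169  118   45   77   71   65  111   45  -38 -135 -106 -158 -153
232 -145 -128  -25   44  119    1  -63  -24   99  143  181   75  -11 -139 -150 -165 -142
234 -156 -135  -37   19   90   13  -55  -23  110  147  180   69   -3 -113 -142  -88  -33
236 -152 -137  -37    9   72   2
[... 602 characters left out ...]
-5    0    1    1    0   -6    1    2   -1    2   -3    0   -2   -1    2    1
252   -1    3    1   -3    1    0    3    1   -3    0    1    6    2    4    2   -2    3
254   -3    1    1    3    1   -1    2   -2   -2    2   -1    8   30   25    4    1    0
u [278, 280, 282, 284, 286, 288, 290, 292, 294, 296, 298, 300, 302, 304, 306, 308, 310]
10 [294.97247744 255.93021169]
20 [294.69274104 252.54097386]
30 [294.40819477 249.09346035]
40 [294.11871349 245.58615511]
50 [293.82416769 242.01748905]
60 [293.52442329 238.38583768]
70 [293.21934144 234.68951865]
[676.61497614 -12.14051732  37.09846421] [-5.36875234e+00  2.68818347e+01  8.09626021e+01  3.22309075e-03
  7.21566613e+01 -6.08320570e+01]
```

The closed tip shows at v≈241, which is z≈53 against a nominal 15, so the tool is really about 38 mm higher than reported. I'll reopen and go down in careful steps, watching the force.

>>> step_arm:
  targets:
    - [[0,0,0,0,0,0],[0,0,0,0,0,0],[0,0,0,0,0,0],[0,0,0,0,0,0],[0,0,-3,0,0,0],[0,0,-6,0,0,0],[0,0,-9,0,0,0],[0,0,-12,0,0,0],[0,0,-14,0,0,0],[0,0,-15,0,0,0]]
  fingers: 0.05

```text
time: 4.98
tool_pos: [676.2, -12.1, 21.3]
tcp_rot: [-180.0, -0.0, 145.5]
ft_force: [0.1, -0.0, 0.3]
finger_gap: 40.8
grip_force: 0.0
```

>>> step_arm:
  targets:
    - [[0,0,-1,0,0,0],[0,0,-2.5,0,0,0],[0,0,-4,0,0,0],[0,0,-5.5,0,0,0],[0,0,-7,0,0,0],[0,0,-8,0,0,0],[0,0,-8,0,0,0]]

```text
time: 5.57
tool_pos: [676.4, -12.2, 13.7]
tcp_rot: [-180.0, -0.0, 145.5]
ft_force: [-0.4, -0.0, -0.2]
finger_gap: 40.4
grip_force: 0.0
```

Going below the nominal bench contact height produced no force, which confirms the z offset. I'll continue to the camera-based grasp height.

>>> step_arm:
  targets:
    - [[0,0,-2,0,0,0],[0,0,-4,0,0,0],[0,0,-6,0,0,0],[0,0,-8,0,0,0],[0,0,-10,0,0,0],[0,0,-12,0,0,0],[0,0,-13,0,0,0],[0,0,-13,0,0,0]]

```text
time: 6.23
tool_pos: [676.3, -12.1, 0.6]
tcp_rot: [-180.0, -0.0, 145.5]
ft_force: [-0.2, -0.1, -0.2]
finger_gap: 40.6
grip_force: 0.0
```

```bash
python3 - <<'E'
from h import *
from bench import r, vision
b=vision.snapshot("scene")["img"]; cv2.imwrite("pics/sc4.png",b)
cv2.imwrite("pics/v4.png",cv2.resize(b[180:280,240:390],(750,500),interpolation=cv2.INTER_CUBIC))
print(r.sense()["tool_pos"],r.sense()["ft_force"])
E
```

```text
[676.52747229 -12.1598669    0.91083082] [ 0.12962488  0.64907282 -1.11253489]
```

View pics/v4.png

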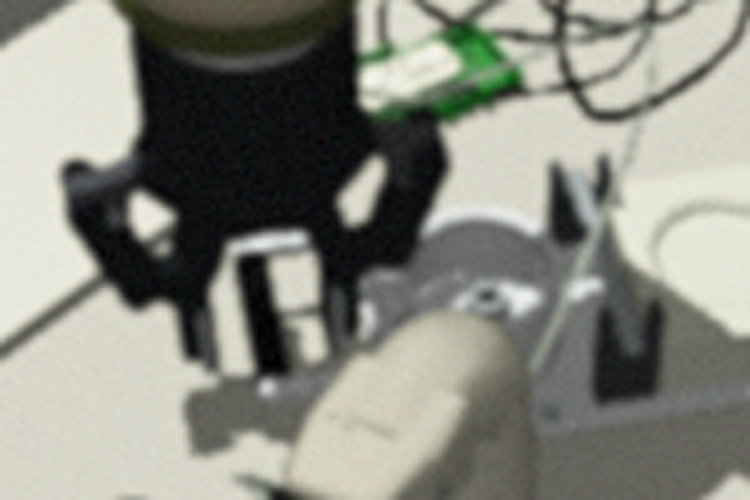

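The fingers now straddle the sleeve, with tips at (200,368) and (345,345) against the ideal (202,377) and (345,355). Another 4 mm down, then close.

>>> step_arm:
  targets:
    - [[0,0,-2,0,0,0],[0,0,-4,0,0,0],[0,0,-4,0,0,0]]

```text
time: 6.53
tool_pos: [676.3, -12.2, -3.4]
tcp_rot: [-180.0, -0.0, 145.5]
ft_force: [-0.1, 0.5, -0.5]
finger_gap: 40.9
grip_force: 0.0
```

>>> step_arm:
  targets:
    - [[0,0,0,0,0,0],[0,0,0,0,0,0],[0,0,0,0,0,0],[0,0,0,0,0,0],[0,0,0,0,0,0],[0,0,0,0,0,0]]
  fingers: 1
  newtons: 40

```text
time: 7.03
tool_pos: [676.7, -12.1, -2.8]
tcp_rot: [180.0, 0.0, 145.5]
ft_force: [-1.0, 1.2, 1.1]
finger_gap: 12.4
grip_force: 38.9
```

The sleeve is held (12.4 mm gap, 39 N). I'll compute the arc rows, 131 mm radius about the pin, relative to the grip pose.

```bash
python3 - <<'E'
import numpy as np
R=131;u=np.array([.568,.823])
def p(t): t=np.radians(t-1.75); return np.r_[u*R*np.cos(t),R*np.sin(t)]
def call(a,b,n=12,soft=0):
    f=np.arange(1,n+1)/n; f=f**2*(3-2*f) if soft else f
    print(a,b,[[float(x) for x in np.round(p(a+(b-a)*k)-p(a),1)]+[0,0,0] for k in f])
call(0,10,8,1)
for a in range(10,170,16): call(a,a+16)
call(170,180)
E
```

```text
0 10 [[0.0, 0.0, 1.0, 0, 0, 0], [0.0, 0.0, 3.6, 0, 0, 0], [0.0, 0.0, 7.2, 0, 0, 0], [-0.1, -0.1, 11.4, 0, 0, 0], [-0.3, -0.4, 15.6, 0, 0, 0], [-0.5, -0.7, 19.3, 0, 0, 0], [-0.7, -1.0, 21.8, 0, 0, 0], [-0.7, -1.1, 22.8, 0, 0, 0]]
10 26 [[-0.3, -0.4, 3.0, 0, 0, 0], [-0.6, -0.8, 6.0, 0, 0, 0], [-0.9, -1.3, 9.0, 0, 0, 0], [-1.3, -1.9, 12.0, 0, 0, 0], [-1.7, -2.5, 14.9, 0, 0, 0], [-2.2, -3.2, 17.9, 0, 0, 0], [-2.7, -3.9, 20.8, 0, 0, 0], [-3.2, -4.7, 23.7, 0, 0, 0], [-3.8, -5.5, 26.5, 0, 0, 0], [-4.4, -6.4, 29.4, 0, 0, 0], [-5.1, -7.4, 32.2, 0, 0, 0], [-5.8, -8.4, 35.0, 0, 0, 0]]
26 42 [[-0.7, -1.1, 2.8, 0, 0, 0], [-1.5, -2.2, 5.5, 0, 0, 0], [-2.3, -3.3, 8.2, 0, 0, 0], [-3.1, -4.5, 10.9, 0, 0, 0], [-4.0, -5.8, 13.5, 0, 0, 0], [-4.9, -7.1, 16.1, 0, 0, 0], [-5.9, -8.5, 18.7, 0, 0, 0], [-6.8, -9.9, 21.2, 0, 0, 0], [-7.8, -11.4, 23.7, 0, 0, 0], [-8.9, -12.9, 26.1, 0, 0, 0], [-9.9, -14.4, 28.5, 0, 0, 0], [-11.1, -16.0, 30.8, 0, 0, 0]]
42 58 [[-1.1, -1.6, 2.3, 0, 0, 0], [-2.3, -3.3, 4.6, 0, 0, 0], [-3.5, -5.1, 6.8, 0, 0, 0], [-4.7, -6.8, 8.9, 0, 0, 0], [-6.0, -8.6, 11.0, 0, 0, 0], [-7.2, -10.5, 
[... 2446 characters left out ...]
 0, 0], [-1.5, -2.2, -5.5, 0, 0, 0], [-2.3, -3.3, -8.2, 0, 0, 0], [-2.9, -4.3, -11.0, 0, 0, 0], [-3.6, -5.2, -13.9, 0, 0, 0], [-4.2, -6.1, -16.7, 0, 0, 0], [-4.7, -6.9, -19.6, 0, 0, 0], [-5.3, -7.6, -22.5, 0, 0, 0], [-5.8, -8.4, -25.4, 0, 0, 0], [-6.2, -9.0, -28.4, 0, 0, 0], [-6.6, -9.6, -31.3, 0, 0, 0], [-7.0, -10.1, -34.3, 0, 0, 0]]
170 180 [[-0.2, -0.3, -1.9, 0, 0, 0], [-0.4, -0.6, -3.7, 0, 0, 0], [-0.6, -0.9, -5.6, 0, 0, 0], [-0.8, -1.1, -7.5, 0, 0, 0], [-0.9, -1.3, -9.4, 0, 0, 0], [-1.0, -1.5, -11.3, 0, 0, 0], [-1.2, -1.7, -13.2, 0, 0, 0], [-1.3, -1.8, -15.1, 0, 0, 0], [-1.4, -2.0, -17.0, 0, 0, 0], [-1.4, -2.1, -18.9, 0, 0, 0], [-1.5, -2.1, -20.8, 0, 0, 0], [-1.5, -2.2, -22.7, 0, 0, 0]]
```

>>> step_arm:
  targets:
    - [[0,0,1,0,0,0],[0,0,3.6,0,0,0],[0,0,7.2,0,0,0],[-0.1,-0.1,11.4,0,0,0],[-0.3,-0.4,15.6,0,0,0],[-0.5,-0.7,19.3,0,0,0],[-0.7,-1,21.8,0,0,0],[-0.7,-1.1,22.8,0,0,0]]

```text
time: 7.7
tool_pos: [676.3, -13.3, 20.8]
tcp_rot: [180.0, 0.0, 145.5]
ft_force: [-1.6, -0.6, -2.1]
finger_gap: 12.8
grip_force: 38.9
```

```bash
python3 - <<'E'
from h import *
from bench import r, vision
b=vision.snapshot("scene")["img"]
cv2.imwrite("pics/v5.png",cv2.resize(b[160:280,240:400],(640,480),interpolation=cv2.INTER_CUBIC))
s=r.sense(); print(s["tool_pos"],s["ft_force"],s["wrist_torque"],s["finger_gap"],s["grip_force"])
E
```

```text
[676.32256865 -13.35411111  20.66614503] [-0.19745663  0.7130249  -1.08797717] [-0.02545179  0.06923519  0.00699956] 12.464341026933283 38.937023878097534
```

View pics/v5.png

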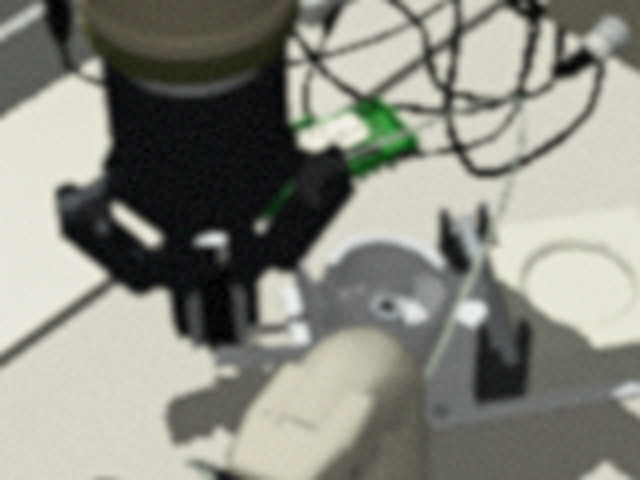

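The handle has risen with the gripper and the pin is still in the bearings. The load is about 1–2 N, as expected. Continuing the arc.

>>> step_arm:
  targets:
    - [[-0.3,-0.4,3,0,0,0],[-0.6,-0.8,6,0,0,0],[-0.9,-1.3,9,0,0,0],[-1.3,-1.9,12,0,0,0],[-1.7,-2.5,14.9,0,0,0],[-2.2,-3.2,17.9,0,0,0],[-2.7,-3.9,20.8,0,0,0],[-3.2,-4.7,23.7,0,0,0],[-3.8,-5.5,26.5,0,0,0],[-4.4,-6.4,29.4,0,0,0],[-5.1,-7.4,32.2,0,0,0],[-5.8,-8.4,35,0,0,0]]

```text
time: 8.75
tool_pos: [670.1, -21.8, 55.2]
tcp_rot: [180.0, 0.0, 145.5]
ft_force: [-0.2, -0.5, -1.2]
finger_gap: 12.5
grip_force: 38.9
```

>>> step_arm:
  targets:
    - [[-0.7,-1.1,2.8,0,0,0],[-1.5,-2.2,5.5,0,0,0],[-2.3,-3.3,8.2,0,0,0],[-3.1,-4.5,10.9,0,0,0],[-4,-5.8,13.5,0,0,0],[-4.9,-7.1,16.1,0,0,0],[-5.9,-8.5,18.7,0,0,0],[-6.8,-9.9,21.2,0,0,0],[-7.8,-11.4,23.7,0,0,0],[-8.9,-12.9,26.1,0,0,0],[-9.9,-14.4,28.5,0,0,0],[-11.1,-16,30.8,0,0,0]]

```text
time: 9.75
tool_pos: [658.9, -37.8, 85.9]
tcp_rot: [-180.0, 0.0, 145.5]
ft_force: [-0.8, -0.6, -2.0]
finger_gap: 12.7
grip_force: 39.0
```

>>> step_arm:
  targets:
    - [[-1.1,-1.6,2.3,0,0,0],[-2.3,-3.3,4.6,0,0,0],[-3.5,-5.1,6.8,0,0,0],[-4.7,-6.8,8.9,0,0,0],[-6,-8.6,11,0,0,0],[-7.2,-10.5,13.1,0,0,0],[-8.5,-12.4,15.1,0,0,0],[-9.9,-14.3,17,0,0,0],[-11.2,-16.3,18.9,0,0,0],[-12.6,-18.3,20.8,0,0,0],[-14,-20.3,22.6,0,0,0],[-15.5,-22.4,24.3,0,0,0]]

```text
time: 10.75
tool_pos: [643.4, -60.2, 110.2]
tcp_rot: [180.0, 0.0, 145.5]
ft_force: [-0.4, -1.8, -2.4]
finger_gap: 12.7
grip_force: 38.9
```

>>> step_arm:
  targets:
    - [[-1.5,-2.1,1.7,0,0,0],[-2.9,-4.2,3.3,0,0,0],[-4.4,-6.4,4.8,0,0,0],[-5.9,-8.6,6.3,0,0,0],[-7.5,-10.8,7.7,0,0,0],[-9,-13.1,9.1,0,0,0],[-10.6,-15.3,10.4,0,0,0],[-12.2,-17.6,11.6,0,0,0],[-13.8,-19.9,12.8,0,0,0],[-15.4,-22.3,13.8,0,0,0],[-17,-24.6,14.9,0,0,0],[-18.7,-27,15.8,0,0,0]]

```text
time: 11.75
tool_pos: [624.7, -87.3, 125.9]
tcp_rot: [180.0, 0.0, 145.5]
ft_force: [-0.1, -0.6, -3.1]
finger_gap: 12.8
grip_force: 38.9
```

```bash
python3 - <<'E'
from h import *
from bench import r, vision
b=vision.snapshot("scene")["img"];t=vision.snapshot("top")["img"]; cv2.imwrite("pics/s74.png",b); cv2.imwrite("pics/t74.png",t)
s=r.sense(); print(s["tool_pos"],s["ft_force"],s["wrist_torque"])
o=cv2.imread("pics/scene0.png")
x=np.array([.823,-.568,0]); p=np.array([603,-120,38])
e=p+46*x; n=p-46*x; print(pix(S,e),pix(S,n)) 
for q in(e,n):
    u,v=pix(S,q).round().astype(int); 
    A=cv2.cvtColor(o,6)[v-14:v+15,u-14:u+15]; B=cv2.cvtColor(b,6)
    m=cv2.matchTemplate(B[v-24:v+25,u-24:u+25],A,cv2.TM_CCOEFF_NORMED); print(cv2.minMaxLoc(m))
E
```

```text
[624.7431827  -87.55270183 126.03476989] [ 0.09434976  0.71645427 -2.34976751] [-0.01662858  0.00283954  0.03399287]
[355.56761635 213.78704752] [367.79542631 249.14397514]
(-0.0825558677315712, 0.5134505033493042, (3, 0), (10, 10))
(-0.256842702627182, 0.7560081481933594, (0, 20), (10, 9))
```

The pin ends match their first image to within 1 px, so the pin is still seated. I'll continue over the top, easing down 1 mm because the wrist now carries nearly the full weight.

>>> step_arm:
  targets:
    - [[-1.7,-2.4,0.8,0,0,0],[-3.3,-4.8,1.5,0,0,0],[-5,-7.2,2.2,0,0,0],[-6.7,-9.7,2.8,0,0,0],[-8.4,-12.1,3.3,0,0,0],[-10.1,-14.6,3.7,0,0,0],[-11.8,-17.1,4.1,0,0,0],[-13.5,-19.6,4.4,0,0,0],[-15.2,-22.1,4.7,0,0,0],[-17,-24.6,4.9,0,0,0],[-18.7,-27.1,5,0,0,0],[-20.4,-29.6,5.2,0,0,0]]

```text
time: 12.85
tool_pos: [604.4, -117.0, 131.2]
tcp_rot: [180.0, 0.0, 145.5]
ft_force: [0.8, 0.3, -0.8]
finger_gap: 12.7
grip_force: 39.1
```

>>> step_arm:
  targets:
    - [[-1.7,-2.5,0.1,0,0,0],[-3.5,-5,0,0,0,0],[-5.2,-7.5,0,0,0,0],[-6.9,-10,-0.2,0,0,0],[-8.6,-12.5,-0.4,0,0,0],[-10.4,-15,-0.7,0,0,0],[-12.1,-17.5,-1.1,0,0,0],[-13.8,-20,-1.5,0,0,0],[-15.5,-22.5,-2,0,0,0],[-17.2,-24.9,-2.6,0,0,0],[-18.9,-27.4,-3.3,0,0,0],[-20.6,-29.8,-4,0,0,0]]

```text
time: 13.85
tool_pos: [583.7, -146.8, 127.0]
tcp_rot: [-180.0, 0.0, 145.5]
ft_force: [0.4, -0.9, -0.0]
finger_gap: 12.9
grip_force: 39.1
```

```bash
cat > chk.py <<'E'
from h import *
from bench import r, vision
b=cv2.cvtColor(vision.snapshot("scene")["img"],6); o=cv2.cvtColor(cv2.imread("pics/scene0.png"),6)
x=np.array([.823,-.568,0]); p=np.array([603,-120,38])
for k in(46,-46):
    u,v=pix(S,p+k*x).round().astype(int)
    print(cv2.minMaxLoc(cv2.matchTemplate(b[v-20:v+21,u-20:u+21],o[v-8:v+9,u-8:u+9],cv2.TM_CCOEFF_NORMED))[1::2],"(12,12)=same")
s=r.sense(); print(s["tool_pos"],s["ft_force"],s["wrist_torque"],s["finger_gap"])
E
python3 chk.py
```

```text
(0.6813849806785583, (21, 22)) (12,12)=same
(0.8197115063667297, (13, 13)) (12,12)=same
[ 583.33802076 -147.21044161  126.77404329] [0.70146392 0.25807927 0.71747482] [-0.07254255 -0.03840499  0.02601836] 12.679672605513773
```

>>> step_arm:
  targets:
    - [[-1.7,-2.4,-0.8,0,0,0],[-3.3,-4.8,-1.6,0,0,0],[-5,-7.2,-2.6,0,0,0],[-6.6,-9.6,-3.5,0,0,0],[-8.2,-12,-4.6,0,0,0],[-9.9,-14.3,-5.7,0,0,0],[-11.5,-16.6,-6.9,0,0,0],[-13,-18.9,-8.2,0,0,0],[-14.6,-21.1,-9.5,0,0,0],[-16.1,-23.4,-10.9,0,0,0],[-17.7,-25.6,-12.3,0,0,0],[-19.2,-27.8,-13.8,0,0,0]]

```text
time: 14.9
tool_pos: [564.6, -174.7, 113.3]
tcp_rot: [-180.0, 0.0, 145.5]
ft_force: [-2.0, -2.3, 4.0]
finger_gap: 12.4
grip_force: 39.5
```

>>> step_arm:
  targets:
    - [[-1.5,-2.2,-1.6,0,0,0],[-2.9,-4.3,-3.2,0,0,0],[-4.4,-6.4,-4.9,0,0,0],[-5.8,-8.4,-6.6,0,0,0],[-7.2,-10.4,-8.4,0,0,0],[-8.6,-12.4,-10.3,0,0,0],[-9.9,-14.4,-12.2,0,0,0],[-11.2,-16.3,-14.2,0,0,0],[-12.5,-18.2,-16.2,0,0,0],[-13.8,-20,-18.3,0,0,0],[-15.1,-21.8,-20.4,0,0,0],[-16.3,-23.6,-22.6,0,0,0]]

```text
time: 15.9
tool_pos: [548.1, -197.8, 90.1]
tcp_rot: [180.0, -0.0, 145.5]
ft_force: [-1.3, -1.9, 1.4]
finger_gap: 12.5
grip_force: 39.2
```

```bash
python3 chk.py
```

```text
(0.7049580216407776, (12, 11)) (12,12)=same
(0.8574531078338623, (12, 13)) (12,12)=same
[ 547.68461183 -197.99721281   89.54752248] [-0.66910921 -1.25166835  0.20868143] [-0.27986567  0.00031353 -0.05381824] 12.638901517778585
```

>>> step_arm:
  targets:
    - [[-1.2,-1.7,-2.2,0,0,0],[-2.3,-3.4,-4.5,0,0,0],[-3.5,-5,-6.8,0,0,0],[-4.5,-6.6,-9.2,0,0,0],[-5.6,-8.1,-11.6,0,0,0],[-6.6,-9.6,-14.1,0,0,0],[-7.6,-11.1,-16.5,0,0,0],[-8.6,-12.5,-19.1,0,0,0],[-9.5,-13.8,-21.7,0,0,0],[-10.4,-15.1,-24.3,0,0,0],[-11.3,-16.3,-26.9,0,0,0],[-12.1,-17.5,-29.6,0,0,0]]

```text
time: 16.95
tool_pos: [536.1, -215.5, 60.7]
tcp_rot: [180.0, -0.0, 145.5]
ft_force: [-1.6, -0.7, 0.3]
finger_gap: 13.1
grip_force: 39.1
```

>>> step_arm:
  targets:
    - [[-0.8,-1.1,-2.7,0,0,0],[-1.5,-2.2,-5.5,0,0,0],[-2.3,-3.3,-8.2,0,0,0],[-2.9,-4.3,-11,0,0,0],[-3.6,-5.2,-13.9,0,0,0],[-4.2,-6.1,-16.7,0,0,0],[-4.7,-6.9,-19.6,0,0,0],[-5.3,-7.6,-22.5,0,0,0],[-5.8,-8.4,-25.4,0,0,0],[-6.2,-9,-28.4,0,0,0],[-6.6,-9.6,-31.3,0,0,0],[-7,-10.1,-34.3,0,0,0]]

```text
time: 17.95
tool_pos: [529.3, -225.3, 26.4]
tcp_rot: [180.0, -0.0, 145.5]
ft_force: [0.3, 0.2, -1.5]
finger_gap: 12.7
grip_force: 39.1
```

>>> step_arm:
  targets:
    - [[-0.2,-0.3,-1.9,0,0,0],[-0.4,-0.6,-3.7,0,0,0],[-0.6,-0.9,-5.6,0,0,0],[-0.8,-1.1,-7.5,0,0,0],[-0.9,-1.3,-9.4,0,0,0],[-1,-1.5,-11.3,0,0,0],[-1.2,-1.7,-13.2,0,0,0],[-1.3,-1.8,-15.1,0,0,0],[-1.4,-2,-17,0,0,0],[-1.4,-2.1,-18.5,0,0,0],[-1.5,-2.1,-20,0,0,0],[-1.5,-2.2,-21,0,0,0]]

```text
time: 18.95
tool_pos: [527.7, -227.7, 5.5]
tcp_rot: [-180.0, -0.0, 145.5]
ft_force: [-1.4, -0.9, -0.7]
finger_gap: 12.4
grip_force: 39.1
```

```bash
python3 chk.py
```

```text
(0.9727097749710083, (12, 12)) (12,12)=same
(0.9706953763961792, (12, 12)) (12,12)=same
[ 527.61242247 -227.68561288    5.35127455] [ 0.1217377  -0.57491281 -0.81101502] [-0.10447261  0.03501248 -0.0233081 ] 12.759001962524385
```

>>> step_arm:
  targets:
    - [[0,0,-0.4,0,0,0],[0,0,-0.8,0,0,0],[0,0,-1.2,0,0,0],[0,0,-1.2,0,0,0]]

```text
time: 19.33
tool_pos: [527.8, -227.8, 4.7]
tcp_rot: [-180.0, 0.0, 145.5]
ft_force: [-1.6, -1.2, 0.2]
finger_gap: 12.5
grip_force: 39.3
```

>>> step_arm:
  targets:
    - [[0,0,-0.5,0,0,0],[0,0,-1,0,0,0],[0,0,-1,0,0,0]]

```text
time: 19.58
tool_pos: [527.8, -227.8, 3.6]
tcp_rot: [-180.0, 0.0, 145.5]
ft_force: [-0.9, -1.7, 1.0]
finger_gap: 13.0
grip_force: 39.3
```

>>> step_arm:
  targets:
    - [[0,0,0,0,0,0],[0,0,0,0,0,0],[0,0,0,0,0,0],[0,0,0,0,0,0]]
  fingers: 0.1

```text
time: 19.92
tool_pos: [527.8, -227.6, 3.5]
tcp_rot: [180.0, 0.0, 145.5]
ft_force: [-0.0, 0.8, -0.7]
finger_gap: 38.5
grip_force: 0.0
```

>>> step_arm:
  targets:
    - [[0,0,5,0,0,0],[0,0,15,0,0,0],[0,0,30,0,0,0],[0,0,50,0,0,0],[0,0,72,0,0,-0.1],[5,7,94,0,0,-0.22],[13,18,110,0,0,-0.34],[21,30,115,0,0,-0.46],[29,42,115,0,0,-0.58],[37,54,115,0,0,-0.7],[43,62,115,0,0,-0.82],[47,68,115,0,0,-0.94]]

```text
time: 20.92
tool_pos: [575.7, -158.8, 119.9]
tcp_rot: [179.9, 0.0, 91.3]
ft_force: [0.1, 0.1, -0.2]
finger_gap: 38.4
grip_force: 0.0
```

Released and raised over the cup. I'll finish the yaw to 55.4° with the fingers fully open and hold above the cup before going down.

>>> step_arm:
  targets:
    - [[0,0,0,0,0,-0.12],[0,0,-5,0,0,-0.24],[0,0,-10,0,0,-0.36],[0,0,-15,0,0,-0.48],[0,0,-20,0,0,-0.58],[0,0,-25,0,0,-0.63],[0,0,-30,0,0,-0.63],[0,0,-30,0,0,-0.63]]
  fingers: -1

```text
time: 21.58
tool_pos: [574.3, -159.5, 88.1]
tcp_rot: [-180.0, 0.0, 55.6]
ft_force: [-0.8, -0.5, 0.5]
finger_gap: 85.2
grip_force: 0.0
```

```bash
python3 - <<'E'
from h import *
from bench import r, vision
b=vision.snapshot("scene")["img"];t=vision.snapshot("top")["img"]; cv2.imwrite("pics/s6.png",b); cv2.imwrite("pics/t6.png",t)
cv2.imwrite("pics/v6.png",cv2.resize(b[130:290,300:480],(720,600)[:2] if 0 else (675,600),interpolation=cv2.INTER_CUBIC))
k=675/180
x=np.array([.823,-.568,0]); c=np.array([574.8,-159.4,0]); z=np.array([0,0,1])
for n,p in dict(cupTop=c+72*z,cupL=c-32*x+60*z,cupR=c+32*x+60*z,tip1=c+43*x+105*z,tip2=c-43*x+105*z).items(): print(n,(pix(S,p)-[300,130])*k)
print(r.sense()["tool_pos"],r.sense()["tcp_rot"])
E
```

```text
cupTop [329.95244672 318.22540931]
cupL [346.46130536 381.73087184]
cupR [309.68515697 290.4570853 ]
tip1 [311.39586172 210.47154091]
tip2 [363.38773493 333.85632974]
[ 574.74102486 -159.66790575   88.84558119] [ 1.79997983e+02 -2.13254795e-03  5.56154171e+01]
```

View pics/v6.png

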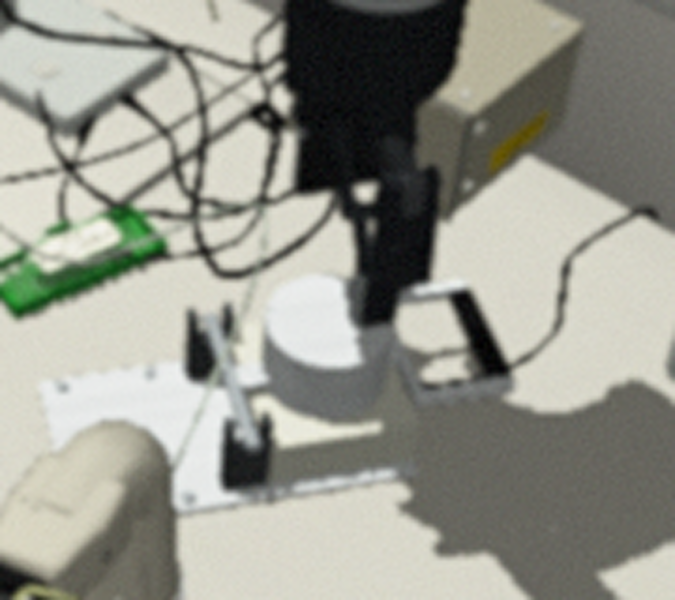

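The cup is mouth down on the stage, with its base centre near crop (327,320) as predicted. The near fingertip is at about (378,322) rather than (363,334). That fits a fixed tool offset of about 8 mm along tool −x (now towards the handle) and about +30 mm in z, which also explains the earlier readings. I'll check the finger's edges numerically before correcting.

```bash
python3 - <<'E'
from h import *
b=cv2.cvtColor(cv2.imread("pics/s6.png"),6)
for v in range(204,222,2): print(v,' '.join(f"{x:3d}" for x in b[v,386:416]))
x=np.array([.823,-.568,0]);y=np.array([.568,.823,0]); c=np.array([574.7,-159.6,0]); z=np.array([0,0,1])
for d in(0,-8,-12):
  for h in(105,112): print(d,h,[pix(S,c-44*x+(d+s)*y+h*z).round(1) for s in(11,-11)])
E
```

```text
204 231 232 226 217 197 180 152 127 100  83  73  57  29  22  23  17  16  17  20  18  19  18  21  17  23  30  34  54 103 175
206 234 234 234 236 231 194 135  93  80  81  76  49  27  15  16  13  16  15  17  20  26  38  53  84 123 162 179 189 211 228
208 233 234 232 235 230 196 135  90  77  77  60  47  20  15  17  18  16  14  15  32  61  91 105 119 144 172 179 169 157 149
210 230 231 231 229 231 221 180 119  85  71  57  31  21  15  15  11  21  14  15  44  92 122 133 139 141 145 153 161 168 173
212 231 230 231 231 233 228 187 123  85  73  57  22  13  15  14  11  13  13  29  89 161 197 209 210 210 210 211 214 214 214
214 230 232 231 231 233 230 195 133  88  67  46  26  17  14  10  12  11  17  56 124 184 212 215 216 217 213 215 215 216 214
216 232 232 232 232 232 232 228 187 136  90  62  45  42  48  54  65  72  74  96 157 200 213 216 213 212 215 215 212 214 213
218 232 232 231 233 233 233 234 231 206 166 120 103 103 106 109 109 114 110 116 144 184 209 216 217 214 214 213 214 215 214
220 231 230 231 231 230 230 229 226 197 149 115 112 112 111 110 115 113 111 107 118 150 190 207 214 218 216 217 217 216 211
0 105 [array([391.1, 220.3]), array([403.3, 218.5])]
0 112 [array([391.5, 217.5]), array([403.7, 215.7])]
-8 105 [array([395.5, 219.7]), array([407.7, 217.8])]
-8 112 [array([396. , 216.9]), array([408.2, 215. ])]
-12 105 [array([397.7, 219.3]), array([409.9, 217.4])]
-12 112 [array([398.2, 216.5]), array([410.4, 214.6])]
```

The finger spans u≈392.5–404.7 with its tip at z≈112. The sideways offset is therefore only 2–3 mm and the z offset about 32 mm. I'll correct by 3 mm and go down to reported z≈26.

>>> step_arm:
  targets:
    - [[0.5,0.7,-8,0,0,0],[1.2,1.8,-18,0,0,0],[1.7,2.5,-28,0,0,0],[1.7,2.5,-37,0,0,0],[1.7,2.5,-45,0,0,0],[1.7,2.5,-52,0,0,0],[1.7,2.5,-57,0,0,0],[1.7,2.5,-60,0,0,0],[1.7,2.5,-62,0,0,0],[1.7,2.5,-62,0,0,0]]

```text
time: 22.52
tool_pos: [576.3, -157.2, 26.2]
tcp_rot: [-180.0, 0.0, 55.5]
ft_force: [0.1, -0.4, -0.0]
finger_gap: 85.6
grip_force: 0.0
```

>>> step_arm:
  targets:
    - [[0,0,0,0,0,0],[0,0,0,0,0,0],[0,0,0,0,0,0],[0,0,0,0,0,0],[0,0,0,0,0,0],[0,0,0,0,0,0]]
  fingers: 1
  newtons: 40

```text
time: 23.02
tool_pos: [577.1, -157.5, 27.7]
tcp_rot: [179.9, -0.0, 55.5]
ft_force: [-2.0, 0.1, 5.0]
finger_gap: 61.8
grip_force: 43.1
```

>>> step_arm:
  targets:
    - [[0,0,1,0,0,0],[0,0,3,0,0,0],[0,0,6,0,0,0],[0,0,10,0,0,0],[0,0,15,0,0,0],[0,0,21,0,0,0],[0,0,28,0,0,0],[0,0,36,0,0,0],[0,0,45,0,0,0],[0,0,53,0,0,0],[0,0,58,0,0,0],[0,0,60,0,0,0]]

```text
time: 24.02
tool_pos: [577.3, -157.5, 88.3]
tcp_rot: [179.9, -0.0, 55.5]
ft_force: [0.3, 0.1, -2.0]
finger_gap: 62.0
grip_force: 44.0
```

```bash
cat > chk2.py <<'E'
from h import *
from bench import r, vision
b=vision.snapshot("scene")["img"];t=vision.snapshot("top")["img"]; cv2.imwrite("pics/s7.png",b); cv2.imwrite("pics/t7.png",t)
s=r.sense(); print(s["tool_pos"],s["ft_force"],s["wrist_torque"],s["finger_gap"],s["grip_force"])
g=cv2.cvtColor(b,6); u,v=pix(S,(576,-159,32)).round().astype(int); print(u,v)
for y in range(v-16,v+18,2): print(y,' '.join(f"{x:3d}" for x in g[y,u-22:u+24:2]))
E
python3 chk2.py
```

```text
[ 576.83922894 -157.31924592   87.18279706] [-0.8041985   0.15504117 -2.4208469 ] [ 0.03787598 -0.02163929 -0.01327217] 62.174097073080475 44.017326488190065
385 229
213 158 185 175 204 216 198 139 115 116 114 112 105 101  83  56  21  21  30  45  89 103 171 216
215 154 182 178 211 222 225 206 152 111 112 108 109 105 100  84  73  83  94  99 104 163 211 216
217 152 171 183 205 231 230 229 217 172 131 112 107 111 110 110 108 109 107 104 154 211 216 214
219 132 157 188 184 229 230 230 228 218 201 180 164 136 109 109 110 107 108 109 156 212 213 215
221 167 135 183 181 221 225 210 200 186 170 193 195 161 119 118 113 110 115 113 134 202 215 215
223 216 159 165 181 188 195 181 175 101  85 184 213 157 112 113 118 112 112 116 112 141 178 169
225 205 202 149 175 148 188 187 132  68  65 123 141 112 109 112 109 109 110 111 111 106 104 101
227 170 223 143 106 133 210 168  96  81  77  95 114 114 114 112 111 108 104 110 111 111 102 101
229 140 221 180  97 181 214 161 104  75  72  99 111 118 111 109 113 111 106 105 110 116 109 101
231 116 202 191 114 164 169 143 133  88  79  84 106 111 110 109 113 115 107 102 113 113 112  97
233 116 167 227 180 104 177 155  83  77  78  81  89 115 116 111 113 111 107 101 109 111 110  91
235 146 133 222 193 110 142 161  93  69  60  62  89 117 111 112 115 111 103 105 110 116 113 110
237 176 114 198 221 130 106 116 107  73  65  81 105 110 113 111 111 104 103 112 113 111 111 116
239 209 118 165 210 118 108 183 191 160 147 126 111 110 107 108 106 105 110 113 113 113 113 108
241 227 143 134 150  62 100 180 233 230 225 205 155 118 110 110 114 113 116 110 112 111 112 111
243 221 176 113  83  52  93 137 224 230 230 231 229 204 170 134 128 119 114 113 113 110 108 109
245 203 206 112  60  60 118 116 169 229 231 232 229 231 228 206 198 155 111 110 104 105 106 102
```

Load is 2.4 N, the cup's own weight, and dark nut shapes show on the well. I'll carry the cup towards the robot to the bare bench at about (423,-152).

>>> step_arm:
  targets:
    - [[-3,0,3,0,0,0],[-10,0,6,0,0,0],[-22,1,8,0,0,0],[-38,1,8,0,0,0],[-55,2,8,0,0,0],[-73,2,8,0,0,0],[-91,3,8,0,0,0],[-109,3,8,0,0,0],[-125,4,8,0,0,0],[-138,4,4,0,0,0],[-148,5,-3,0,0,0],[-153,5,-12,0,0,0]]

```text
time: 25.12
tool_pos: [422.2, -152.1, 74.4]
tcp_rot: [180.0, 0.0, 55.5]
ft_force: [-0.6, -0.9, -2.4]
finger_gap: 61.9
grip_force: 44.3
```

>>> step_arm:
  targets:
    - [[0,0,-10,0,0,0],[0,0,-20,0,0,0],[0,0,-30,0,0,0],[0,0,-40,0,0,0],[0,0,-49,0,0,0],[0,0,-57,0,0,0],[0,0,-64,0,0,0],[0,0,-69,0,0,0],[0,0,-72,0,0,0],[0,0,-74,0,0,0],[0,0,-75,0,0,0],[0,0,-75,0,0,0]]

```text
time: 26.12
tool_pos: [423.6, -152.3, -0.4]
tcp_rot: [180.0, -0.0, 55.5]
ft_force: [-0.3, 0.4, -2.5]
finger_gap: 62.1
grip_force: 44.3
```

Still hanging free at -2.5 N. I'll lower it gently to contact, expected about 5 mm further down.

>>> step_arm:
  targets:
    - [[0,0,-0.8,0,0,0],[0,0,-1.6,0,0,0],[0,0,-2.4,0,0,0],[0,0,-3.2,0,0,0],[0,0,-3.8,0,0,0],[0,0,-4.2,0,0,0],[0,0,-4.2,0,0,0]]

```text
time: 26.7
tool_pos: [423.6, -152.1, -4.3]
tcp_rot: [-180.0, -0.0, 55.5]
ft_force: [-3.1, 2.4, 4.4]
finger_gap: 61.9
grip_force: 44.8
```

>>> step_arm:
  targets:
    - [[0,0,0,0,0,0],[0,0,0,0,0,0],[0,0,0,0,0,0],[0,0,0,0,0,0],[0,0,0,0,0,0]]
  fingers: -1

```text
time: 27.12
tool_pos: [423.5, -152.2, -4.7]
tcp_rot: [180.0, 0.0, 55.5]
ft_force: [0.7, -0.6, -1.0]
finger_gap: 84.9
grip_force: 0.0
```

>>> step_arm:
  targets:
    - [[0,0,3,0,0,0],[0,0,8,0,0,0],[0,0,16,0,0,0],[0,0,28,0,0,0],[0,0,45,0,0,0],[0,0,70,0,0,0],[0,0,100,0,0,0],[0,0,135,0,0,0],[0,-35,165,0,0,0],[0,-75,180,0,0,0],[0,-115,185,0,0,0],[0,-150,185,0,0,0]]

```text
time: 28.12
tool_pos: [424.7, -305.0, 184.6]
tcp_rot: [179.6, 0.0, 55.6]
ft_force: [0.9, 0.7, -0.5]
finger_gap: 85.5
grip_force: 0.0
```

```bash
python3 - <<'E'
from h import *
from bench import r, vision
b=vision.snapshot("scene")["img"];t=vision.snapshot("top")["img"]; cv2.imwrite("pics/s8.png",b); cv2.imwrite("pics/t8.png",t)
g=cv2.cvtColor(t,6); s=r.sense(); print(s["tool_pos"],s["ft_force"],s["time"])
u,v=pix(T,(576,-159,32)).round().astype(int); print("well",u,v)
for y in range(v-24,v+26,2): print(y,' '.join(f"{x:3d}" for x in g[y,u-24:u+26:2]))
k=np.where(g<60,1,0).astype(np.uint8)
G=cv2.cvtColor(b,6)
x=np.array([.823,-.568,0]);yy=np.array([.568,.823,0]); c=np.array([423.5,-152,0])
print("cup",[pix(S,c+[0,0,z]).round(0) for z in(0,40)],"handle",[pix(S,c-83*yy+a*x+[0,0,10]).round(0) for a in(-30,30)])
C=cv2.HoughCircles(cv2.medianBlur(g,5),cv2.HOUGH_GRADIENT,1,30,param1=80,param2=18,minRadius=14,maxRadius=30); print(C[0][:10] if C is not None else C, pix(T,c+[0,0,40]))
cv2.imwrite("pics/x.png",G)
for q in range(282-18,282+20,3): print(q,' '.join(f"{z:3d}" for z in G[q,400:500:4]))
E
```

```text
[ 423.05550723 -307.33641993  181.95434208] [-1.73463757  1.36486773  0.01752302] 28.2167
well 390 271
247 141 166 192 194 189 184 185 184 184 185 184 184 184 183 184 183 182 182 183 182 170 157 159 161 161
249 191 193 193 191 186 185 185 184 185 184 185 185 184 184 185 183 183 182 183 182 182 182 163 160 159
251 193 192 192 186 185 185 185 185 184 172 165 150 140 162 166 178 183 182 182 182 182 181 181 178 160
253 193 192 190 185 185 185 186 168 137 120 129 130 135 121 121 130 155 175 183 181 182 182 181 181 181
255 192 192 187 185 186 182 155 117 157 166 184 184 183 183 177 150 132 132 162 182 182 181 180 181 181
257 193 189 186 186 184 137 133 169 186 181 174 171 183 183 182 183 181 141 126 156 182 181 181 181 181
259 191 186 186 186 153 132 185 169 164 148 140 137 159 181 183 183 182 182 147 134 163 181 181 181 180
261 187 187 186 178 129 178 173 143 139 133  57  57 137 162 184 182 182 182 182 157 139 174 181 181 180
263 187 186 186 149 153 187 159 130 105 132  68 103 109 140 182 183 183 182 182 170 143 160 182 181 180
265 186 187 181 128 178 186 148 153  98 150 133 129 154 155 1
[... 2590 characters left out ...]
 188 204 118 106 184 223 219 217 217 222 222 210 174 199 201 202 203  54  22
285 201 202 203 202 200 153 184 219 172 105 102 175 221 227 226 226 215 102 178 199 200 202 201 145  14
288 203 201 201 202 200 175 185 221 215 105 110 104 119 158 176 148  98  93 116 216 202 202 200 197  69
291 203 202 203 203 201 193 163 166 128 108 106 105  99  97  99  98  93  94  88 218 204 205 210 221 222
294 201 202 203 200 204 203 148 140 187 127 105 102  98  94  94  93  91  95 141 165 229 197 153 119 104
297 199 202 202 202 202 204 163 170 203 198 126  98 100  99  99  95  96  95 195 119 101  94  91 115 148
300 202 203 204 200 200 201 200 178 198 203 202 172 129  98  90  93  94 173 204 179 157 187 190 200 198
```

The cup stands mouth down on the bench within 3 mm of the planned spot: base circle at (396,380), predicted (395,378). The nuts' blob of about 300 px² lies inside the well, which is the area of three nuts. The arm is clear, so I'm handing in.

```bash
python3 -c "
from bench import r
print(r.sense()['qd'].round(2)); print(r.hand_in())"
```

```text
[ 3.8  -2.23  4.06  2.13  1.71  4.01]
the job is handed in; nothing more can be done
None
```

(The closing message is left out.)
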